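# Swing the hook out and hang up the mould clamp

### The arm

A 6-joint arm with a two-finger parallel gripper is mounted at the origin on a cart in front of the work surface, level with it; the furniture and walls round the work are solid. World frame = base frame: x ahead of the robot, y to its left, z up, the work surface at z = 0. Lengths are in m, angles in rad, forces in N, time in s.
With the tool pointing down it reaches from about 0.35 to 0.975 m from the base axis. Payload 7.1 kg.
Tool frame: the origin (TCP) lies midway between the tips of the shut fingers; the grasp point (between the pads) lies 19 mm behind it; z points along the fingers, x is the direction in which the jaws open and shut, and the axes are right-handed (so a half turn about z gives the same grasp; the last joint's range is limited). The gripper opens to 88 mm and grips with 3 to 60 N. Pads are 20 mm wide; open, the fingers measure 115 mm over their backs; the gripper's body (75 mm by 178 mm) begins 61 mm behind the grasp point.
Start: joints at [-1.223, 0.423, 1.63, -0, 1.089, -0.019], TCP at [0.224, -0.583, 0.223] pointing down, gripper open.
Joint ranges: [-3, 3], [-0.9, 2.11], [0.09, 2.58], [-1.31, 4.45], [0.11, 2.69], [-2.54, 2.54]. Speed limits (rad/s): [2.39, 2.39, 3.01, 3.14, 3.14, 3.14].

### API

Orientations are given as a unit quaternion [w, x, y, z].
In Python, from station import move_pose, movel, movej, command_gripper, wait, inverse_kinematics, read_camera, camera_info, MotionError, job_done, get_time, get_joint_pos, get_qvel, get_effort, get_tcp_pos, get_ee_rot, get_ft_force, get_ft_torque, get_grip_width gives the robot as it stands. Calls block until the motion is done:
- move_pose(position, orientation): joint-space move of the TCP to a pose.
- movel(position, frame=None, v=0.15, until_force=None): straight line of the TCP; frame=None keeps the orientation; v is the mean speed in m/s. With until_force (N) it stops when the force on the tool has changed by that much, and returns True; else False.
- movej(angles): joint-space move.
- command_gripper(opening): opening from 0.0 (shut) to 1.0 (fully open); the grip force is fixed at half the most; returns when the fingers have stopped.
- wait(seconds).
- inverse_kinematics(position, orientation): joint angles nearest the present ones, or None.
- read_camera(name): name is "scene" or "side" or "wrist"; returns the picture (400x640x3 uint8, red, green, blue); there is no depth.
- camera_info(name): a dict with "intrinsics" (3x3 intrinsics, pixels), "T" (4x4, takes a point from camera to world coordinates); the wrist camera has in their place "tool_from_camera" (4x4, takes a point from camera to tool coordinates, whose origin is the TCP and whose axes are the tool frame's). Camera axes: x right, y up, looking along -z (the intrinsics and any distortion apply to the point x, -y, -z); pixel columns grow to the right and rows downward; lengths in m; the calibration is good to about 2 mm. The wrist camera is an equidistant fisheye: a pixel r from the principal point sees the ray r / f radians off the axis. A picture is of the moment at which its call begins: read the wrist's pose just before it. camera_info takes no time and is no camera call.
A pose or a line that the arm cannot do raises MotionError and nothing moves.
- job_done(): hands the job in, once; it reports no verdict.
Readings, each from a call of its own:
- get_time(): time.
- get_joint_pos(): joint angles.
- get_qvel(): joint speeds.
- get_effort(): joint torques, N m.
- get_tcp_pos(): TCP position.
- get_ee_rot(): TCP orientation.
- get_ft_force(): force on the tool from outside, world axes, zero at the start.
- get_ft_torque(): the same for the moment, N m.
- get_grip_width(): opening from 0.0 (shut) to 1.0 (fully open).
Only numpy, scipy, OpenCV 4.12 (cv2) and the standard library are available. Lean on these libraries where they do the work, as an engineer would, in place of code of your own. Each camera call takes 0.05 s, during which the arm holds its last target. There are 200 camera calls.

### The job

Turn the swivel hook on the stand so that its arm points straight out over the stand's long foot. Then hang the wider of the two steel mould clamps on it, astride the arm between the post and the upturned pin, and leave the narrower clamp where it stands.

Things in the scene. Friction and masses are not known exactly. Their poses are not given: they have to be found in the camera images.
- hook_stand: Fixed stand: round grey base (radius 46 mm), post, and one long grey foot (34 mm wide, 12 mm high) reaching 147 mm from the post axis. Origin on the post axis at the table top; z up, x along the foot. A level steel arm swivels on the post: -0.6 to 2.0 rad, 0 over the foot, starting 0.7 to 1.3 rad anticlockwise (from above) of it; stiff (0.15 N m), stays where left.
- hook_seat (a point): Where the clamp hangs on the swivel arm: on its top face, 70 mm from the post axis, 125 mm above the table; x outward along the arm, z up; turns with it. Arm 14 mm wide, 10 mm thick; hub of radius 18 mm, top at 138 mm; at 127 mm from the post axis a round upright pin, 12 mm thick, top 155 mm above the table, by which the arm can be pinched and swung.
- clamp_wide: Wider steel clamp, 0.15 to 0.31 kg: upside-down U of bar 30 mm wide (x), standing on its legs. Bridge along y, 96 mm long (80 inside, 72 between pads); thumb screw on the +y leg out to 68 mm. Bridge underside 70, top 78 mm above the feet; on its middle a black grip block, 26 (x) by 18 mm (y), top at 114 mm. Origin midway between the feet, underside; z up. Hung, the bridge rests on the arm.
- clamp_narrow: Narrower clamp, a bystander to leave alone: the same but for its width, legs 48 mm apart inside, 64 mm outside. Origin midway between the feet, at their underside; z up.
Things that resemble listed ones, but are neither listed nor needed, are in the scene too. Several things have the shape of the hook_stand; the one meant has the colours described above.

How it is judged:
By the outcome, as a careful person would: the job done as asked, in the order asked, and still so for the second after the job is handed in, with the robot touching nothing.
It also fails if it takes over 50 s, if anything falls off the work surface, if the arm or the gripper's body presses on something with over 40 N, if the wrist force passes 120 N, or if a joint passes its speed limit or range.

## Working session

There is one attempt and no reset: what is moved stays moved. The work goes in short steps, each a Python script; the robot and the scene stay as the last script left them, time stands still between calls to the robot, and variables do not carry over. Pictures are saved under pics/ and viewed, about 8 in all and at most 12, crops included, and the job is handed in when it is done.

```bash
mkdir -p pics; ls; python3 - <<'E'
from station import *
import cv2,numpy as np
for n in("scene","side"):
    cv2.imwrite(f"pics/{n}0.png",cv2.cvtColor(read_camera(n),cv2.COLOR_RGB2BGR))
    i=camera_info(n);print(n,np.round(np.array(i["intrinsics"]),1).tolist(),np.round(np.array(i["T"]),3).tolist(),[k for k in i])
i=camera_info("wrist");print(i);print(get_ee_rot(),get_time())
E
```

```text
pics
scene [[466.2, 0.0, 321.7], [0.0, 466.2, 189.9], [0.0, 0.0, 1.0]] [[-0.771, 0.263, -0.58, -0.087], [-0.636, -0.356, 0.685, 0.681], [-0.026, 0.897, 0.441, 0.607], [0.0, 0.0, 0.0, 1.0]] ['intrinsics', 'T']
side [[448.1, 0.0, 319.8], [0.0, 448.1, 194.1], [0.0, 0.0, 1.0]] [[-0.924, 0.124, -0.361, 0.183], [-0.382, -0.324, 0.866, 0.794], [-0.01, 0.938, 0.346, 0.468], [0.0, 0.0, 0.0, 1.0]] ['intrinsics', 'T']
{'intrinsics': array([[309.70691629,   0.        , 320.28632855],
       [  0.        , 309.70691629, 196.72731385],
       [  0.        ,   0.        ,   1.        ]]), 'tool_from_camera': array([[ 9.99999935e-01,  3.09537824e-04, -1.85959592e-04,
        -5.36972055e-04],
       [ 2.53744028e-04, -9.68754331e-01, -2.48022140e-01,
        -6.76287360e-02],
       [-2.56921393e-04,  2.48022077e-01, -9.68754346e-01,
        -1.61903747e-01],
       [ 0.00000000e+00,  0.00000000e+00,  0.00000000e+00,
         1.00000000e+00]])}
[-3.92562345e-04  8.24204014e-01 -5.66292593e-01 -5.36354156e-04] 0.1
```

View pics/scene0.png

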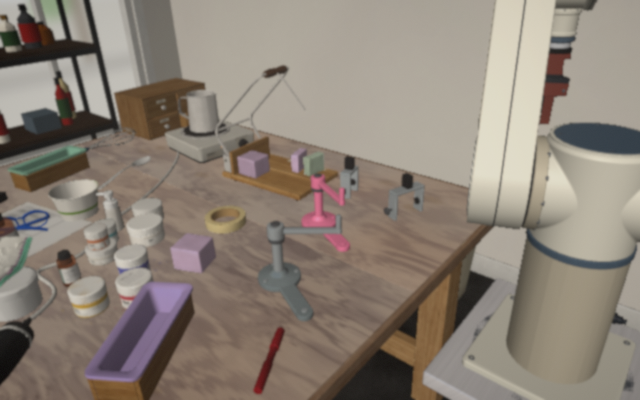

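View pics/side0.png

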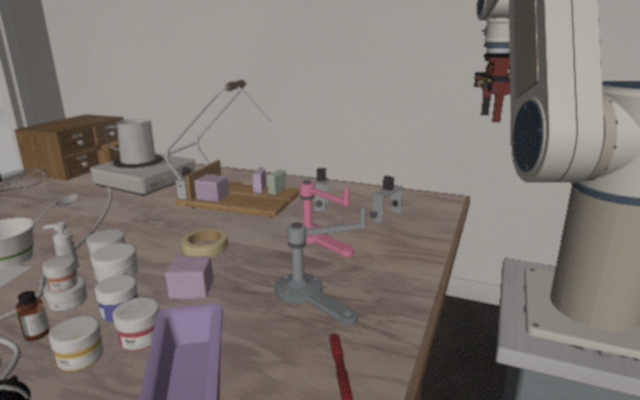

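The stand meant is the grey one (scene 279,277; side 298,288). The pink one (scene 320,215) has the wrong colour. There are two clamps, at scene (348,175) and (406,195). I'll enlarge these to see which is wider and read off the pixels.

```bash
python3 - <<'E'
import cv2,numpy as np
s=cv2.imread("pics/scene0.png");d=cv2.imread("pics/side0.png")
R=lambda im,x,y,w,h,k:cv2.resize(im[y:y+h,x:x+w],None,fx=k,fy=k,interpolation=cv2.INTER_CUBIC)
top=np.hstack([R(s,330,150,100,75,4),R(d,305,160,100,75,4)])
bot=np.hstack([R(s,250,210,100,112,4)[:, :400],R(d,270,202,100,125,4)[:448]])
im=np.vstack([top,bot[:300]]) 
cv2.imwrite("pics/c1.png",top)
bs=np.hstack([R(s,250,205,100,120,4),R(d,265,205,100,120,4)])
cv2.imwrite("pics/c2.png",np.vstack([R(s,330,150,100,75,4)[:0],bs]))
E
```

```text
Traceback (most recent call last):
ValueError: all the input array dimensions except for the concatenation axis must match exactly, but along dimension 1, the array at index 0 has size 400 and the array at index 1 has size 800
```

View pics/c1.png

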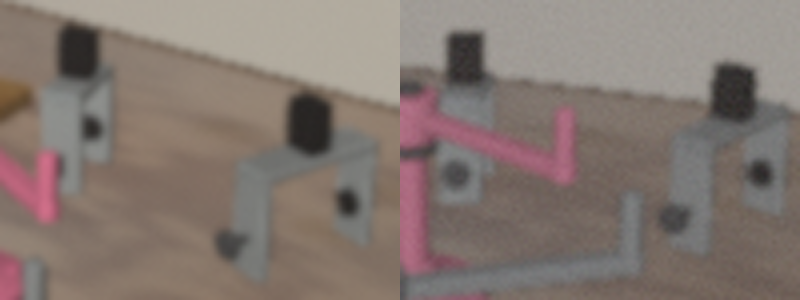

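The right clamp (scene 407,185) looks wider. I'll check that by number from the feet and blocks, and view the stand crop too.

```bash
cat > h.py <<'E'
from station import *
import cv2,numpy as np
from scipy.spatial.transform import Rotation as Rn
def ray(cam,u,v):
    i=camera_info(cam);K=np.array(i["intrinsics"]);T=np.array(i["T"])
    d=np.array([(u-K[0,2])/K[0,0],-(v-K[1,2])/K[1,1],-1.])
    return T[:3,3],T[:3,:3]@d
def onz(cam,u,v,z):
    o,d=ray(cam,u,v);return (o+d*(z-o[2])/d[2])
def save(n,im):cv2.imwrite(f"pics/{n}.png",cv2.cvtColor(im,cv2.COLOR_RGB2BGR))
def wray(u,v,p,q):   # fisheye
    i=camera_info("wrist");K=i["intrinsics"];T=i["tool_from_camera"]
    x,y=u-K[0,2],v-K[1,2];r=np.hypot(x,y)+1e-9;th=r/K[0,0]
    d=np.array([np.sin(th)*x/r,-np.sin(th)*y/r,-np.cos(th)])
    R=Rn.from_quat(q,scalar_first=True).as_matrix()
    return R@T[:3,3]+p,R@T[:3,:3]@d
def wonz(u,v,z,p,q):
    o,d=wray(u,v,p,q);return o+d*(z-o[2])/d[2]
def wproj(P,p,q):
    i=camera_info("wrist");K=i["intrinsics"];T=i["tool_from_camera"]
    R=Rn.from_quat(q,scalar_first=True).as_matrix()
    c=T[:3,:3].T@(R.T@(np.array(P)-p)-T[:3,3]);h=np.hypot(c[0],c[1]);th=np.arctan2(h,-c[2])
    return np.array([K[0,2]+K[0,0]*th*c[0]/h,K[1,2]-K[0,0]*th*c[1]/h])
def down(yaw):  # tool z down, tool x at angle yaw in world
    c,s=np.cos(yaw),np.sin(yaw)
    return Rn.from_matrix(np.array([[c,s,0],[s,-c,0],[0,0,-1]])).as_quat(scalar_first=True)
E
python3 - <<'E'
from h import *
s=cv2.imread("pics/scene0.png");d=cv2.imread("pics/side0.png")
R=lambda im,x,y,w,h,k:cv2.resize(im[y:y+h,x:x+w],None,fx=k,fy=k,interpolation=cv2.INTER_CUBIC)
cv2.imwrite("pics/c2.png",np.hstack([R(s,250,205,100,120,4),R(d,270,205,100,120,4)]))
f=lambda n,c,u,v,z:print(n,np.round(onz(c,u,v,z)[:2],3))
S=lambda n,x,y,z:f(n,"scene",330+x/4,150+y/4,z)
D=lambda n,x,y,z:f(n,"side",305+(x-400)/4,160+y/4,z)
S("L blk",78,32,.114);D("L blk",465,36,.114);S("R blk",310,99,.114);D("R blk",735,69,.114)
S("R near foot",252,275,0);S("R far foot",355,240,0);D("R near",690,250,0);D("R far",765,210,0)
S("L near foot",65,190,0);S("L far foot",97,160,0)
S("L bridge near end",45,85,.078);S("L bridge near R",78,85,.078);S("L br far",112,68,.078)
S("R bridge NL",238,163,.078);S("R NR",268,163,.078);S("R far R",378,143,.078);S("R far L",355,130,.078)
print(onz("scene",279,277,0.01))
E
```

```text
L blk [ 0.625 -0.284]
L blk [ 0.624 -0.274]
R blk [ 0.44 -0.28]
R blk [ 0.437 -0.268]
R near foot [ 0.452 -0.24 ]
R far foot [ 0.422 -0.321]
R near [ 0.454 -0.235]
R far [ 0.424 -0.318]
L near foot [ 0.622 -0.264]
L far foot [ 0.632 -0.317]
L bridge near end [ 0.638 -0.263]
L bridge near R [ 0.62  -0.276]
L br far [ 0.618 -0.314]
R bridge NL [ 0.465 -0.238]
R NR [ 0.45  -0.249]
R far R [ 0.409 -0.316]
R far L [ 0.43  -0.325]
[0.50444177 0.1300937  0.01      ]
```

View pics/c2.png

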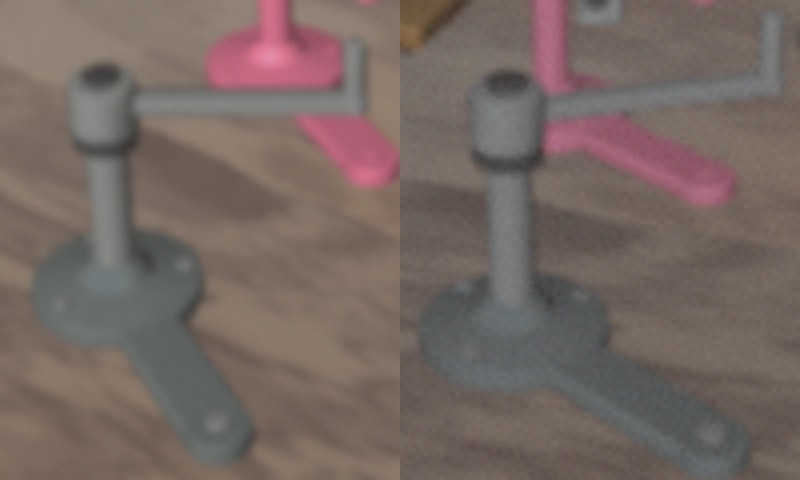

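```bash
python3 - <<'E'
from h import *
def f(n,a,b,z):
    p=onz("scene",250+a[0]/4,205+a[1]/4,z);q=onz("side",270+b[0]/4,205+b[1]/4,z);print(n,p.round(4),q.round(4));return (p+q)/2
h=f("hub",(102,76),(105,84),.138);p=f("pin",(354,43),(372,15),.155);f("bolt",(217,422),(312,433),.012);t=f("foot tip",(228,440),(326,450),.006)
f("base c",(117,288),(113,330),.006)
for a in(p,t):
    d=a-h;print(np.hypot(*d[:2]),np.arctan2(d[1],d[0]))
print(np.degrees(Rn.from_quat(get_ee_rot(),scalar_first=True).as_euler('xyz')))
E
```

```text
hub [0.5048 0.1274 0.138 ] [0.5049 0.1352 0.138 ]
pin [0.4062 0.0495 0.155 ] [0.406  0.0542 0.155 ]
bolt [0.391  0.1779 0.012 ] [0.3904 0.179  0.012 ]
foot tip [0.3834 0.1792 0.006 ] [0.3836 0.1802 0.006 ]
base c [0.508  0.1261 0.006 ] [0.5082 0.1279 0.006 ]
0.12674343403769042 -2.464045102918867
0.1306501521459213 2.7623839507769143
[-1.79997729e+02  7.61312620e-02 -6.89842149e+01]
```

The right clamp has feet about 87 mm apart, so it is the wide one. The left, at about 54 mm, is the narrow one. The stand post is near (0.506, 0.129), the foot points along about 2.74 rad and the arm along about 3.82 rad. Next I'll go above the pin and look with the wrist camera.

```bash
python3 - <<'E'
from h import *
q=down(2.248)
print(inverse_kinematics([.406,.052,.26],q))
move_pose([.406,.052,.26],q)
p,e=np.array(get_tcp_pos()),np.array(get_ee_rot());np.save("w1.npy",np.r_[p,e])
save("w1",read_camera("wrist"));print(p,get_time(),get_joint_pos())
for n,P in(("hub",(.506,.129,.138)),("pin",(.406,.052,.155)),("bolt",(.3907,.1785,.012))):print(n,wproj(P,p,e))
E
```

```text
[ 9.83083346e-02  4.36085125e-02  2.03969657e+00 -4.44089210e-16
  1.05828757e+00 -2.14969167e+00]
[0.40623844 0.05164384 0.26001948] 2.5083 [ 9.73591749e-02  4.38925480e-02  2.03940078e+00 -9.63040691e-05
  1.05824312e+00 -2.14941162e+00]
hub [318.08939541 303.96703764]
pin [320.36690121 195.38662536]
bolt [396.60071866 216.46940995]
```

View pics/w1.png

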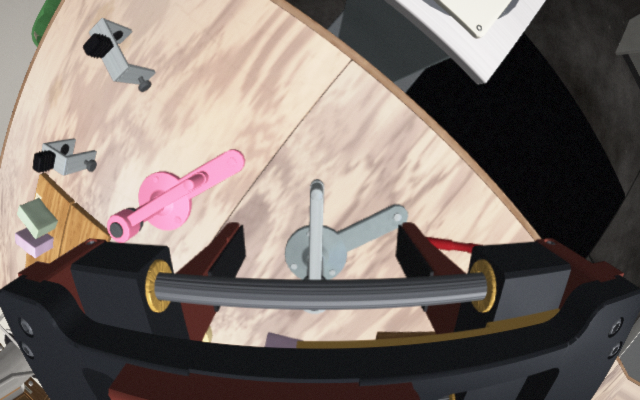

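The wrist view shows the pin top at about (317,184), the bolt at (399,215) and the base at (316,252). The two clamps are at upper left. I'll refine from these pixels.

```bash
python3 - <<'E'
from h import *
a=np.load("w1.npy");p,e=a[:3],a[3:]
im=cv2.imread("pics/w1.png");cv2.imwrite("pics/w1c.png",cv2.resize(im[165:325,240:440],None,fx=4,fy=3.7,interpolation=cv2.INTER_CUBIC))
for n,u,v,z in(("pin",317,184,.155),("bolt",399,215,.012),("base",316,252,.006)):print(n,wonz(u,v,z,p,e))
E
```

```text
pin [0.39977745 0.04320672 0.155     ]
bolt [0.38689009 0.17979697 0.012     ]
base [0.50662514 0.12434851 0.006     ]
```

View pics/w1c.png

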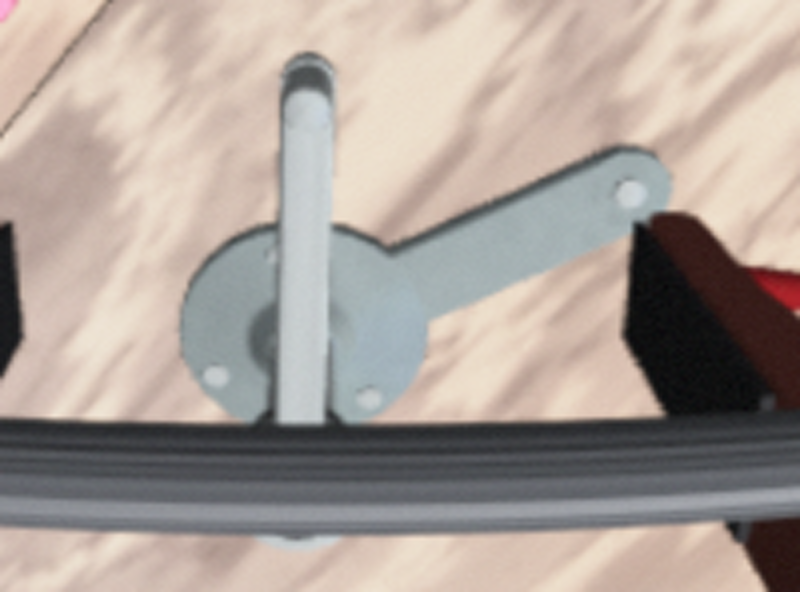

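```bash
python3 - <<'E'
from h import *
a=np.load("w1.npy");p,e=a[:3],a[3:]
W=lambda x,y,z:wonz(240+x/4,165+y/3.7,z,p,e)[:2]
print("pin",W(307,108,.155),"bolt",W(630,193,.012),"base",W(304,326,.006))
A=lambda a,b:np.arctan2(*(b-a)[::-1])
print("edges",A(W(400,245,.012),W(610,154,.012)),A(W(430,318,.012),W(625,242,.012)),"axis",A(W(304,326,.012),W(630,193,.012)))
E
```

```text
pin [0.40715413 0.04880666] bolt [0.39063924 0.18025882] base [0.5080407  0.12547177]
edges 2.702970327800405 2.664728022571711 axis 2.685789496913224
```

```bash
python3 - <<'E'
from h import *
H=np.array([.507,.1275]);a0=3.792;a1=2.715;r=.127
P=lambda a,z:[*(H+r*np.array([np.cos(a),np.sin(a)])),z]
command_gripper(.5)
F=lambda a:down(a-np.pi/2)
move_pose(P(a0,.2),F(a0))
print(movel(P(a0,.132),v=.1,until_force=10))
command_gripper(0);print("w",get_grip_width()*88,get_ft_force())
for a in np.linspace(a0,a1,8)[1:]:
    movel(P(a,.132),frame=F(a),v=.12)
    print(np.round(get_ft_force(),1),get_time())
print(get_grip_width()*88,get_tcp_pos(),P(a1,.132))
command_gripper(.5)
movel(P(a1,.26),v=.2)
b=.07;c=H+b*np.array([np.cos(a1),np.sin(a1)])
p,e=np.array(get_tcp_pos()),np.array(get_ee_rot());np.save("w2.npy",np.r_[p,e])
im=read_camera("wrist");save("w2",im);print(get_time())
print([wproj(P(a1,.155),p,e),wproj([*H,.138],p,e),wproj([.3907,.179,.012],p,e)])
s=read_camera("scene")
cv2.imwrite("pics/c3.png",cv2.cvtColor(np.hstack([cv2.resize(im[120:320,220:420],(480,480)),cv2.resize(s[200:330,240:320],(310,480))]),cv2.COLOR_RGB2BGR))
E
```

```text
False
w 11.19048416465915 [ 0.71013022 -1.31097393  2.91608005]
[1.5 2.3 2.6] 5.45
[ 3.3  2.4 -1. ] 5.7667
[ 4.4  1.1 -2.2] 6.0833
[ 6.   1.2 -2.8] 6.4
[ 6.6 -0.3 -3.6] 6.7167
[ 9.6 -1.4 -5.3] 7.0333
[10.9 -4.1 -5.3] 7.35
11.299789760583483 [0.39438297 0.17979037 0.13222134] [np.float64(0.39138162651113295), np.float64(0.18004894586753234), 0.132]
8.8833
[array([320.39419401, 196.73102593]), array([320.39803564, 305.81756547]), array([319.43643107, 169.91092665])]
```

View pics/c3.png

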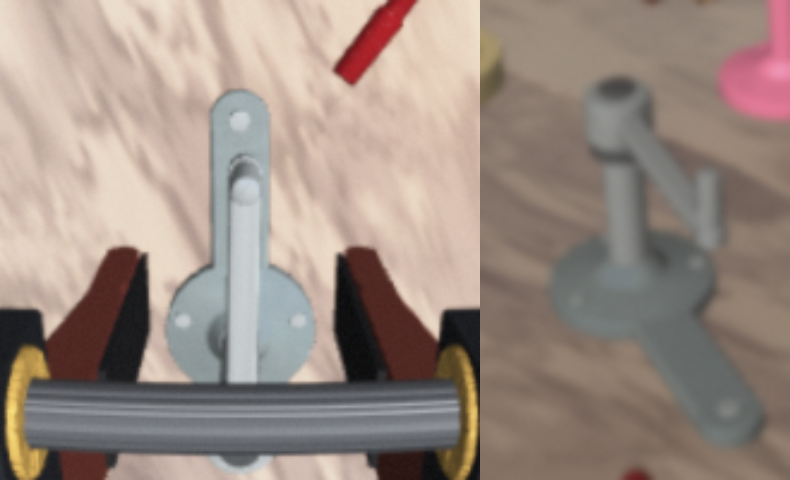

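The arm now lies over the foot: pin top at (246,187) in the crop against a foot axis at about 240, so about 0.015 rad off. That's good. Next is the wide clamp, viewed from above.

```bash
python3 - <<'E'
from h import *
move_pose([.439,-.274,.25],down(1.22))
p,e=np.array(get_tcp_pos()),np.array(get_ee_rot());np.save("w3.npy",np.r_[p,e])
im=read_camera("wrist");print(p,get_time())
print(wproj([.439,-.274,.114],p,e),wproj([.439,-.274,.078],p,e))
save("c4",cv2.resize(im[120:300,220:420],(720,600))) # 3.6 x 3.333
E
```

```text
[ 0.43921199 -0.27325296  0.24989242] 10.6583
[318.97230487 188.21559443] [319.07536551 180.90087393]
```

View pics/c4.png

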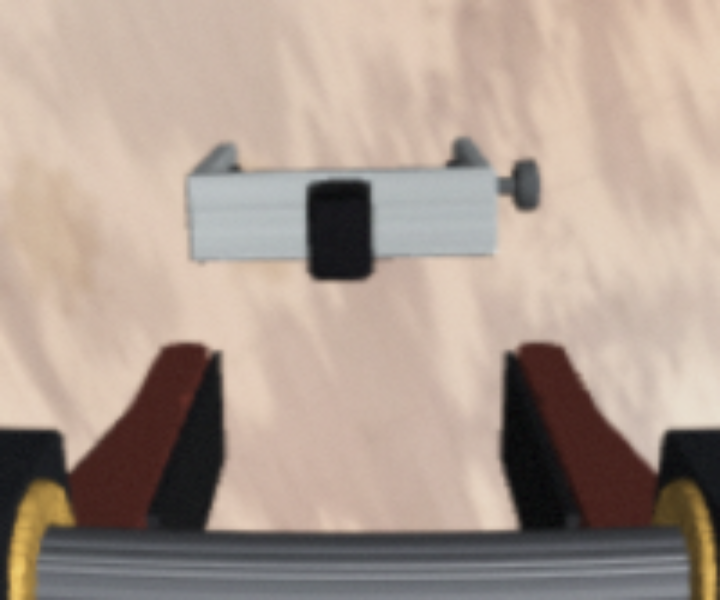

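```bash
python3 - <<'E'
from h import *
a=np.load("w3.npy");p,e=a[:3],a[3:]
W=lambda x,y,z:wonz(220+x/3.6,120+y/3.3333,z,p,e)[:2]
print("blk",W(339.5,233,.114),"bridge",W(343,216,.078))
l=(W(190,178,.078)+W(192,262,.078))/2;r=(W(495,170,.078)+W(496,255,.078))/2
print(np.hypot(*(r-l)),np.arctan2(*(r-l)[::-1]),(l+r)/2)
E
```

```text
blk [ 0.43901941 -0.27891713] bridge [ 0.44168337 -0.2794439 ]
0.0939878597373986 1.2470310039145698 [ 0.44178729 -0.27954569]
```

```bash
python3 - <<'E'
from h import *
q=down(1.247);c=[.4402,-.278]
movel([*c,.14],frame=q,v=.15)
print(movel([*c,.083],v=.1,until_force=12),get_tcp_pos())
command_gripper(0);print("w",get_grip_width()*88)
movel([*c,.30],v=.15);print(get_ft_force(),get_grip_width()*88,get_time())
g=down(1.134);s=[.4455,.156]
move_pose([*s,.30],g)
p,e=get_tcp_pos(),get_ee_rot();im=read_camera("wrist");save("w4",im);save("s4",read_camera("scene"));print(p,get_time())
E
```

```text
False [ 0.44054601 -0.27823655  0.08339463]
w 17.59806193792986
[-0.06436017 -0.69046069 -2.34176286] 18.341191166921156 14.3833
[0.44579683 0.15540299 0.2999495 ] 16.0833
```

Width 17.6 to 18.3 mm means the block is held, with about 0.24 kg lifted. Now lowering onto the arm.

```bash
python3 - <<'E'
from h import *
s=[.4455,.156]
print(movel([*s,.15],v=.12,until_force=8),get_tcp_pos())
print(movel([*s,.134],v=.04,until_force=2.5),get_tcp_pos(),get_ft_force(),get_time())
a=cv2.resize(read_camera("scene")[170:330,230:350],(400,533));b=cv2.resize(read_camera("side")[160:320,250:370],(400,533))
save("c5",np.hstack([a,b]))
E
```

```text
False [0.4460056  0.15616776 0.15058954]
True [0.44592662 0.15615909 0.1376909 ] [ 0.60986866  0.60050199 -0.33166344] 17.8417
```

View pics/c5.png

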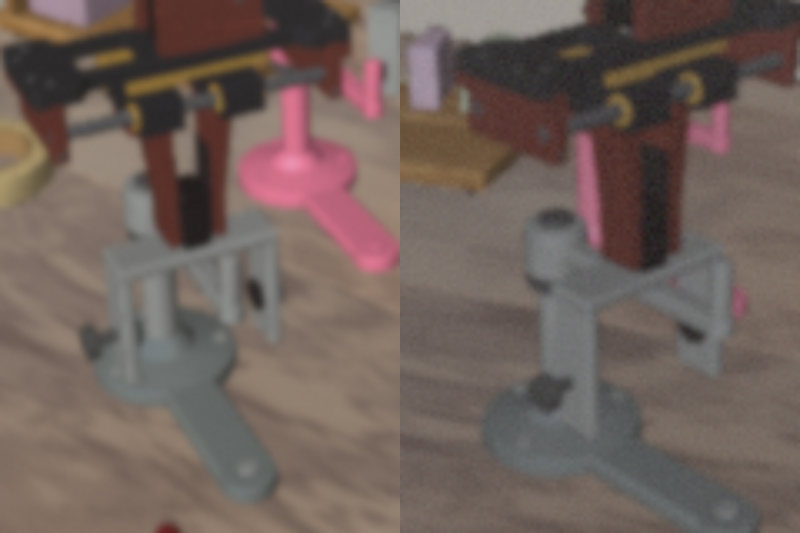

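The clamp sits astride the arm, between post and pin, resting at the expected height. Now releasing, retreating and checking.

```bash
python3 - <<'E'
from h import *
command_gripper(.45);wait(.3)
movel([.4455,.156,.30],v=.15)
im=read_camera("wrist");p,e=get_tcp_pos(),get_ee_rot();np.save("w6.npy",np.r_[p,e])
wait(1.0)
a=cv2.resize(read_camera("scene")[150:330,230:430],(400,360));b=cv2.resize(read_camera("side")[150:330,230:430],(400,360))
w=cv2.resize(im[120:320,220:420],(230,230))
out=np.zeros((590,800,3),np.uint8);out[:360,:400]=a;out[:360,400:]=b;out[360:590,:230]=w
save("c6",out);print(get_time())
E
```

```text
21.175
```

View pics/c6.png

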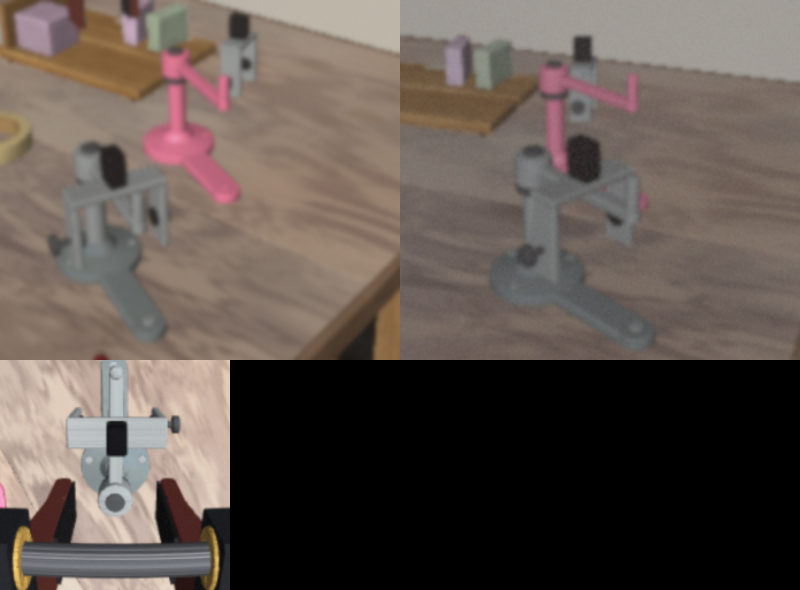

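```bash
python3 -c "
from station import *
job_done();print(get_time())"
```

```text
the job is handed in; nothing more can be done
the job is handed in; nothing more can be done
```

The job is done and handed in, finished at about 21 s on the robot's clock. I pinched the grey stand's pin and swung its arm over the long foot. Then I hung the wider clamp astride the arm, about 70 mm from the post.

**Clamp choice:** the bridge measured 94 mm against a nominal 96 mm, so this is the wide one. The narrow clamp was not approached and appears in its original place in the last pictures.

**Last checks:**
- The wrist view from above shows the arm over the foot. The only measured check, made before the clamp was hung, put it about 0.015 rad off.
- More than a second after release, the scene and side cameras showed the clamp hanging level between post and pin, with the gripper well clear.

**Disagreements:**
- During the swing a sideways force of up to about 11 N built up, because my estimate of the post position was a few millimetres off.
- My estimates of the foot's direction ranged from 2.66 to 2.74 rad. I swung to 2.715, and the wrist view agreed with that.

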